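# Set up the wet glass grinder: fit a drum and hold the tank lid for filling

## Robot

A 6-joint arm with a two-finger parallel gripper is mounted at the origin on the work surface. World frame = base frame: x ahead of the robot, y to its left, z up, the work surface at z = 0. Lengths are in m, angles in rad, forces in N, time in s.
With the tool pointing down it reaches from about 0.35 to 0.775 m from the base axis. Payload 7.3 kg.
Tool frame: the origin (TCP) lies at the very end of the fingers, on their centre line; the grasp point (between the pads) lies 19 mm behind it; z points along the fingers, y is the line along which they close (so a half turn about z gives the same grasp; the last joint's range is limited). The gripper opens to 92 mm and grips with 3 to 60 N. Pads are 19 mm wide; open, the fingers measure 130 mm over their backs; the gripper's body (75 mm by 190 mm) begins 47 mm behind the grasp point.
Start: joints at [0.974, 0.342, 1.524, -0, 1.275, -0.146], TCP at [0.229, 0.473, 0.227] pointing down, gripper open.
Joint ranges: [-2.53, 2.53], [-0.77, 2.02], [0.04, 2.7], [-1, 4.14], [0.28, 2.66], [-3.11, 3.11]. Speed limits (rad/s): [2.57, 2.57, 3.14, 3.14, 3.14, 3.14].

## Interface

Orientations are given as a 3x3 rotation matrix whose columns are the frame's x, y, z axes.
In Python, from cell import state, cams, env gives the robot as it stands.
- The arm moves only by the tool carry_out, never from a script. Its argument "motion" is a list of rows, each an object of numbers: "gripper": the opening, from 0 (shut) to 1 (fully open); "tx", "ty", "tz": the shift along the tool's x, y, z in m; "twist": the turn about the tool's z in rad. A call has 1 to 12 rows; each row is the pose to reach, as a shift and turn from the pose commanded when the call began, along the tool's axes at that moment; what a row does not reach only later rows make up. A row lasts 1/12 s, in which the tool goes at most 41.7 mm and 7.16 degrees, less where a joint would pass 70% of its speed; a pose out of reach is approached as far as the arm can. A call with a gripper value outside its range is refused whole. The fingers move at their own pace and stop on an object; the grip force is fixed at half the most. Time passes only in rows, so rows that repeat a pose let the fingers close. It gives the time, the measured TCP pose, the force, the opening and the grip force at its end, in the units of the state.
- state(): the state, without advancing time (a new reading comes with each control period).
- cams.get_image(name): name is "side" or "top" or "wrist"; returns a dict with "img" (480x640x3 uint8, red, green, blue), "fov_y" (degrees; the focal length in pixels is half the picture's height over the tangent of half this angle, whatever the lens; pixels are square), "cx", "cy" (the principal point, pixels), "cam_to_world" (4x4, takes a point from camera to world coordinates). Camera axes: x right, y up, looking along -z (the intrinsics and any distortion apply to the point x, -y, -z); pixel columns grow to the right and rows downward; lengths in m; the calibration is good to about 2 mm. The wrist camera is an equidistant fisheye: a pixel r from the principal point sees the ray r / f radians off the axis. A picture is of the moment at which its call begins. There is no depth.
- env.sign_off(): hands the job in; it is judged then, once.
The state is a dict: "t": time; "qpos": joint angles; "dq": joint speeds; "joint_torque": joint torques, N m; "ee_pos": TCP position; "tool_rot": TCP orientation; "force": force on the tool from outside, world axes, zero at the start; "torque": the same for the moment, N m; "gripper_width": opening from 0.0 (shut) to 1.0 (fully open); "grasp_force": force on a finger pad.
Only numpy, scipy, OpenCV 4.12 (cv2) and the standard library are available. Lean on these libraries where they do the work, as an engineer would, in place of code of your own. Each camera call takes 0.05 s, during which the arm holds its last target. There are 200 camera calls.

## Task

Set up the wet grinder for me: put the blue drum on its upright spindle, lower it (don't drop it) until it sits right down on the collar, and let go of it. Then take the water tank's lid by its red bar handle, raise it to 60 degrees from shut and keep holding it there, still, because I need both hands to fill the tank and it falls shut by itself; finish while holding it. Leave the other drums, the glass, the marker and the jug where they are.

Things in the scene. Friction and masses are not known exactly. Their poses are not given: they have to be found in the camera images.
- grinder: Fixed wet glass grinder, 260 mm (its x) by 425 mm (its y). Origin at bench level; x to its back (away from the robot, turned 0.2 rad at most), y left, z up. Left half, y 0 to 215 mm: grey housing with a drip deck, rim 114 mm high, steel back splash at x 128 mm, 150 mm high. Right half: open steel water tank, x -60 to 70, y -210 to -20 mm, 150 mm high, with the lid; behind it a pump, 198 mm high.
- spindle_seat (a point): Centre of the top face of the steel collar (28 mm diameter, 118 mm above the bench) on which a drum sits. The spindle rises from here: 12 mm diameter for 60 mm, then a taper to 5 mm, tip 72 mm above this point. Axes as the grinder's. The deck's rim lies 4 mm lower, 98 mm or more from the axis. Behind it an orange nozzle on a copper pipe, up to 208 mm above the bench, ends 83 mm from the axis.
- drum_blue: The drum to fit: blue diamond grinding drum, a plain cylinder of 44 mm diameter and 55 mm height with a 15 mm bore right through along its axis, 0.14 to 0.23 kg. Stands upright on the yellow drum mat at the start. Origin at the centre of its underside (4 mm above the bench at the start), z up along its axis.
- drum_black: Black drum of the same shape and size, origin at the centre of its underside; stands on the drum mat, to be left alone.
- drum_red: Red drum of the same shape and size, origin at the centre of its underside; stands on the drum mat, to be left alone.
- tank_lid (a joint): Opening angle of the tank's lid, rad: 0 shut (as at the start), growing as its front edge rises; 60 degrees = 1.047. No spring, hardly any friction: it falls shut under its own weight (0.34 to 0.56 kg with the handle; 0.5 N m at most about the hinge) from any angle; a stop ends its swing at 1.4 rad.
- lid_hinge (a point): Middle of the lid's hinge line on the tank's back rim, 152 mm above the bench. The hinge line is the y axis of this frame; x points to the grinder's back, z up (fixed, does not turn with the lid). The lid is a flat steel sheet, 135 mm deep (from here towards -x when shut), 196 mm wide, its top face 3 mm above the hinge line.
- lid_handle (a point): Red round bar on the lid's front, moving with it: 12 mm thick, 100 mm long along its own y (parallel to the hinge), a steel arm at each end, 90 mm free between them. Origin at the bar's middle. Lid shut: 175 mm in front of the hinge line and 28 mm above it, so 40 mm ahead of the lid's edge, 25 mm above its top face and 180 mm above the bench. The bar can turn between the fingers as the lid swings.
- glass_green: Green cast-glass lump, about 60 x 40 x 30 mm, origin under its middle, lying on the glass mat at the right; leave alone.
- glass_pink: Pink cast-glass lump, about 66 x 44 x 33 mm, origin under its middle, on the glass mat; leave alone.
- glass_blue: Pale blue cast-glass lump, about 57 x 38 x 29 mm, origin under its middle, on the glass mat; leave alone.
- marker: Red and white marker pen, 125 mm long, lying on the bench at the left; origin under its middle; leave alone.
- jug: Pale plastic jug, 100 mm diameter, 150 mm high, with a handle on one side, standing at the left beyond the drum mat; origin under its middle; leave alone.

How it is judged:
On the way, in this order (a step that is already met when the one before it is completed fails the run):
1. the blue drum sits down on the collar of the spindle, let go, with the tank lid still shut (horizontal distance between drum_blue and spindle_seat below 0.004 m and distance between drum_blue and spindle_seat below 0.006 m and angle between drum_blue's own z axis and vertical below 0.08 rad and contact force between the fingers and drum_blue below 0.05 N and value of joint tank_lid below 0.2 rad), for 0.2 s.
2. the lid is raised by its handle to 60 degrees (value of joint tank_lid between 0.925 and 1.169 rad and contact force between the fingers and tank_lid_c0 above 0.2 N), for 0.2 s.
At the end, for the whole second after the job is handed in: Through the last second the fingers hold the lid by its bar, lid still at 60 degrees, give or take 7; the blue drum upright and at rest on the spindle, within 4 mm of its axis and 6 mm of the collar; all other loose things within 30 mm of their start, so that nothing else props the lid (all of step 2 and velocity of joint tank_lid between -0.05 and 0.05 rad/s and horizontal distance between drum_blue and spindle_seat below 0.004 m and distance between drum_blue and spindle_seat below 0.006 m and angle between drum_blue's own z axis and vertical below 0.08 rad and linear speed of drum_blue below 0.02 m/s and distance of each of drum_black, drum_red, glass_green, glass_pink, glass_blue, marker, jug from where it was at the start of the episode below 0.03 m); the arm keeps its last pose, push and grip.
It fails at once if the black or red drum is shoved more than 30 mm or knocked over (distance of any of drum_black, drum_red from where it was at the start of the episode above 0.03 m or angle between any of drum_black, drum_red's own z axis and vertical above 0.5 rad).
It fails at once if a glass piece is shoved more than 30 mm or turned over (distance of any of glass_green, glass_pink, glass_blue from where it was at the start of the episode above 0.03 m or angle between any of glass_green, glass_pink, glass_blue's own z axis and vertical above 0.5 rad).
It fails at once if the marker or jug is shoved more than 30 mm or knocked over (distance of any of marker, jug from where it was at the start of the episode above 0.03 m or angle between any of marker, jug's own z axis and vertical above 0.5 rad).
It fails at once if the blue drum is dropped down the spindle (faster than 0.6 m/s on it) (horizontal distance between drum_blue and spindle_seat below 0.01 m and z of drum_blue in the frame of spindle_seat below 0.075 m and linear speed of drum_blue above 0.6 m/s).
It also fails if it takes over 61 s, if anything falls off the work surface, if the arm or the gripper's body presses on something with over 40 N, if the wrist force passes 120 N, or if a joint passes its speed limit or range.

## Working session

There is one attempt and no reset: what is moved stays moved. The work goes in short steps, Python scripts to look and compute and a tool call to move; the robot and the scene stay as the last step left them, time stands still between calls to the robot, and variables do not carry over. Pictures are saved under pics/ and viewed, at most 10 in all, crops included, and the job is handed in when it is done.

Besides the shell and the picture viewer there is one more tool, called after "Emit:" by a JSON object that holds its "fn" and its "kwargs". carry_out: Moves the arm, as the interface text tells. Its arguments: {"type":"object","properties":{"motion":{"type":"array"}},"required":["motion"]}

```bash
mkdir -p pics; ls; python3 - <<'E'
from cell import state,cams
import cv2,numpy as np
s=state();print(s['t'],s['ee_pos'],np.round(s['tool_rot'],3).tolist())
for n in('side','top','wrist'):
    c=cams.get_image(n);print(n,c['fov_y'],c['cx'],c['cy'],np.round(c['cam_to_world'],3).tolist())
    cv2.imwrite(f'pics/{n}0.png',c['img'][...,::-1])
E
```

```text
pics
0.0 [0.22849558 0.47222219 0.22604245] [[-0.9, 0.436, -0.001], [0.436, 0.9, -0.001], [0.0, -0.002, -1.0]]
side 46.955883015146604 315.8110483283987 241.85249914490834 [[-0.93, 0.246, -0.273, 0.086], [-0.367, -0.624, 0.69, 1.153], [-0.001, 0.742, 0.67, 1.268], [0.0, 0.0, 0.0, 1.0]]
top 52.32975614008443 317.8002614765758 242.6765737512077 [[-0.098, 0.966, -0.239, 0.218], [-0.995, -0.096, 0.022, 0.005], [-0.002, 0.24, 0.971, 1.474], [0.0, 0.0, 0.0, 1.0]]
wrist 65.70646984690485 314.23168552406815 239.82943286696462 [[0.436, -0.858, -0.273, 0.155], [0.9, 0.415, 0.133, 0.509], [-0.001, -0.303, 0.953, 0.384], [0.0, 0.0, 0.0, 1.0]]
```

View pics/side0.png

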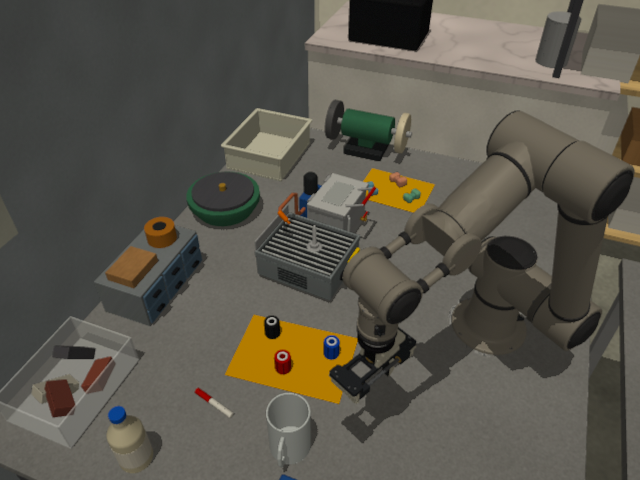

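View pics/top0.png

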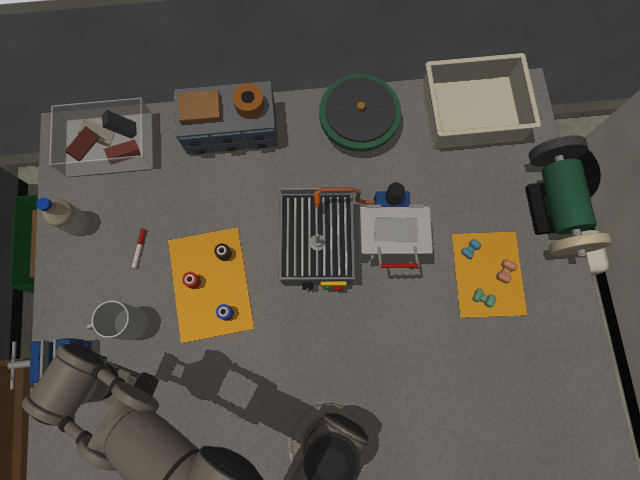

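View pics/wrist0.png

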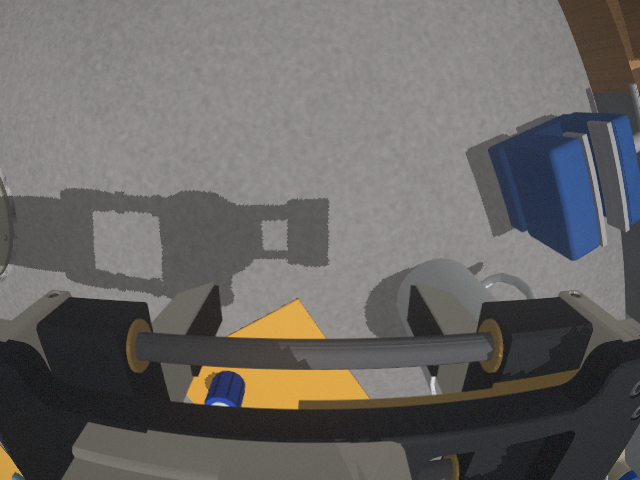

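The views show the blue drum at top (226,312) and side (332,347). The spindle is at top (318,241) and side (314,235), and the red bar at top (381–418,265). I'll zoom in on these.

```bash
cat > h.py <<'E'
from cell import state,cams
import cv2,numpy as np
def grab(n,tag=None):
    c=cams.get_image(n)
    if tag: cv2.imwrite(f'pics/{tag}.png',c['img'][...,::-1])
    return c
def ray(c,u,v,fish=False):
    f=240/np.tan(np.radians(c['fov_y']/2)); x,y=(u-c['cx'])/f,(v-c['cy'])/f
    if fish:
        r=np.hypot(x,y); k=np.sin(r)/r if r>1e-9 else 1; d=np.array([x*k,-y*k,-np.cos(r)])
    else: d=np.array([x,-y,-1.])
    M=np.array(c['cam_to_world']); d=M[:3,:3]@d
    return M[:3,3],d/np.linalg.norm(d)
def onz(c,u,v,z,fish=False):
    o,d=ray(c,u,v,fish); return o+d*(z-o[2])/d[2]
def tri(r1,r2):
    A=np.zeros((3,3));b=np.zeros(3)
    for o,d in(r1,r2): P=np.eye(3)-np.outer(d,d);A+=P;b+=P@o
    p=np.linalg.solve(A,b); return p,[np.linalg.norm(np.cross(p-o,d)) for o,d in (r1,r2)]
def tool(p,s=None):
    s=s or state(); return np.array(s['tool_rot']).T@(np.array(p)-s['ee_pos'])
def proj(c,p,fish=False):
    M=np.array(c['cam_to_world']);q=M[:3,:3].T@(np.array(p)-M[:3,3]);f=240/np.tan(np.radians(c['fov_y']/2))
    x,y,z=q[0],-q[1],-q[2]; r=np.hypot(x,y)
    k=np.arctan2(r,z)/r if fish else 1/z
    return c['cx']+f*x*k,c['cy']+f*y*k
E
python3 - <<'E'
from h import *
T=grab('top');S=grab('side')
for n,c,(x0,x1,y0,y1) in(('top',T,(370,430,255,290)),('top',T,(205,245,295,325)),('side',S,(355,380,180,215)),('side',S,(315,350,330,365))):
    im=c['img'][y0:y1,x0:x1].astype(int);r,g,b=im[...,0],im[...,1],im[...,2]
    for nm,m in(('red',(r>2*g+25)&(r>2*b+25)),('blue',(b>1.6*r+15)&(b>1.5*g+15))):
        m=m.astype(np.uint8)
        if m.sum()>8:
            ys,xs=np.nonzero(m);print(n,nm,m.sum(),'c',xs.mean()+x0,ys.mean()+y0,'left',xs.min()+x0,ys[xs==xs.min()].mean()+y0,'right',xs.max()+x0,ys[xs==xs.max()].mean()+y0, 'rows',ys.min()+y0,ys.max()+y0)
def z(c,u,v,w=50,h=37,k=8): return cv2.resize(c['img'][v-h//2:v-h//2+h,u-w//2:u-w//2+w],None,fx=k,fy=k,interpolation=cv2.INTER_CUBIC)
a=np.vstack([np.hstack([z(T,226,312),z(T,318,241)]),np.hstack([z(S,332,347),z(S,314,238)])])
cv2.imwrite('pics/z1.png',a[...,::-1])
E
```

```text
top red 131 c 398.74045801526717 265.32824427480915 left 381 265.5 right 417 265.0 rows 264 267
top blue 73 c 223.78082191780823 311.7945205479452 left 216 311.5 right 230 310.5 rows 305 318
side red 68 c 367.8970588235294 197.38235294117646 left 362 202.5 right 375 188.0 rows 187 214
side blue 234 c 331.017094017094 348.71367521367523 left 324 347.0 right 338 345.5 rows 336 358
```

View pics/z1.png

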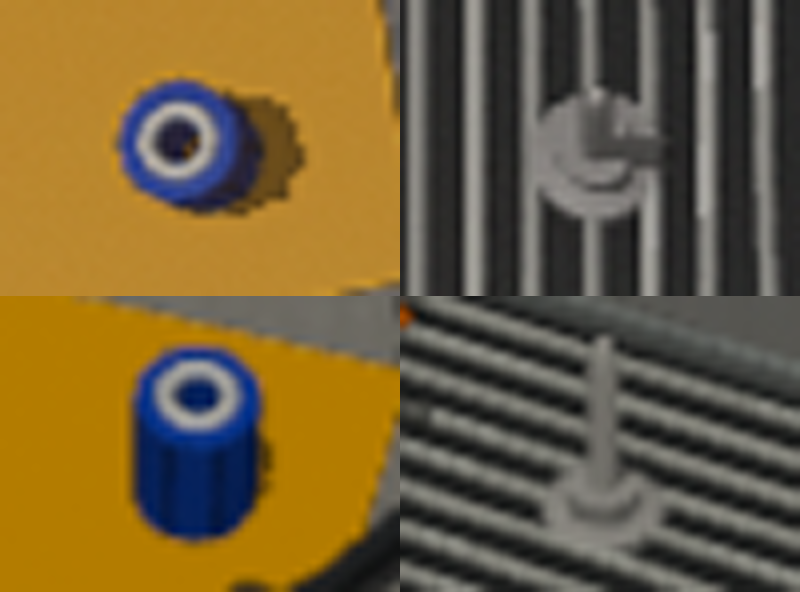

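Crops: the drum's top ring is at top (222.8,311.2) and side (331.2,340.9). The spindle tip is at top (317.3,234.2) and side (313.9,225.1).

```bash
python3 - <<'E'
from h import *
T=grab('top');S=grab('side')
P={'drum':((222.8,311.2),(331.2,340.9),.059),'tip':((317.3,234.2),(313.9,225.1),.190)}
for k,(a,b,z) in P.items():
    print(k,tri(ray(T,*a),ray(S,*b)),onz(T,*a,z),onz(S,*b,z))
for p in((381,265.5),(398.7,265.3),(417,265)): print('bar',onz(T,*p,.18))
# grinder deck edge direction (front rim) and housing corners by eye
for p in((280,281),(354,281),(280,190),(354,192)): print('rim',onz(T,*p,.114))
d=onz(T,222.8,311.2,.059); print('tool shift to drum',tool(d))
E
```

```text
drum (array([0.39094673, 0.26647986, 0.05909311]), [np.float64(0.00031141097925919655), np.float64(0.0003114109792592074)]) [0.39064754 0.26644523 0.059     ] [0.39128672 0.26642195 0.059     ]
tip (array([ 0.55735278, -0.02442558,  0.19121598]), [np.float64(0.00012548704754752923), np.float64(0.00012548704754773826)]) [ 0.55780261 -0.02443479  0.19      ] [ 0.55775149 -0.02573993  0.19      ]
bar [ 0.45655088 -0.18708662  0.18      ]
bar [ 0.45238609 -0.23465642  0.18      ]
bar [ 0.44833358 -0.28387867  0.18      ]
rim [0.45267896 0.09163753 0.114     ]
rim [ 0.43214645 -0.11557815  0.114     ]
rim [0.72288376 0.07001068 0.114     ]
rim [ 0.69510266 -0.14626786  0.114     ]
tool shift to drum [-0.23557469 -0.11487778  0.16759619]
```

Emit:
{"fn": "carry_out", "kwargs": {"motion": [{"tx":-0.08,"ty":-0.04,"tz":0.0,"twist":-0.12,"gripper":0.8},{"tx":-0.16,"ty":-0.08,"tz":0.0,"twist":-0.24,"gripper":0.8},{"tx":-0.2355,"ty":-0.115,"tz":0.04,"twist":-0.36,"gripper":0.8},{"tx":-0.2355,"ty":-0.115,"tz":0.09,"twist":-0.36,"gripper":0.8},{"tx":-0.2355,"ty":-0.115,"tz":0.09,"twist":-0.36,"gripper":0.8},{"tx":-0.2355,"ty":-0.115,"tz":0.09,"twist":-0.36,"gripper":0.8},{"tx":-0.2355,"ty":-0.115,"tz":0.09,"twist":-0.36,"gripper":0.8},{"tx":-0.2355,"ty":-0.115,"tz":0.09,"twist":-0.36,"gripper":0.8},{"tx":-0.2355,"ty":-0.115,"tz":0.09,"twist":-0.36,"gripper":0.8},{"tx":-0.2355,"ty":-0.115,"tz":0.09,"twist":-0.36,"gripper":0.8}]}}

```text
t: 1.18
ee_pos: [0.3906, 0.2667, 0.137]
tool_rot: [[-0.996, 0.092, -0.0], [0.092, 0.996, 0.0], [0.0, 0.0, -1.0]]
force: [0.6, 0.1, 0.4]
gripper_width: 0.799
grasp_force: 0.0
```

```bash
python3 - <<'E'
from h import *
s=state();print(s['t'],s['ee_pos'],np.round(s['tool_rot'],3).tolist(),tool([.391,.2665,.025]),s['gripper_width'],s['force'])
c=grab('wrist','w1');print('expected px',proj(c,[.391,.2665,.059],True))
E
```

```text
1.1833 [0.39061764 0.26670796 0.1369845 ] [[-0.996, 0.092, -0.0], [0.092, 0.996, 0.0], [0.0, 0.0, -1.0]] [-0.00042428 -0.0002207   0.11198432] 0.7990053691454965 [0.59271849 0.07155763 0.44842129]
expected px (np.float64(313.241521462832), np.float64(249.7316563994593))
```

View pics/w1.png

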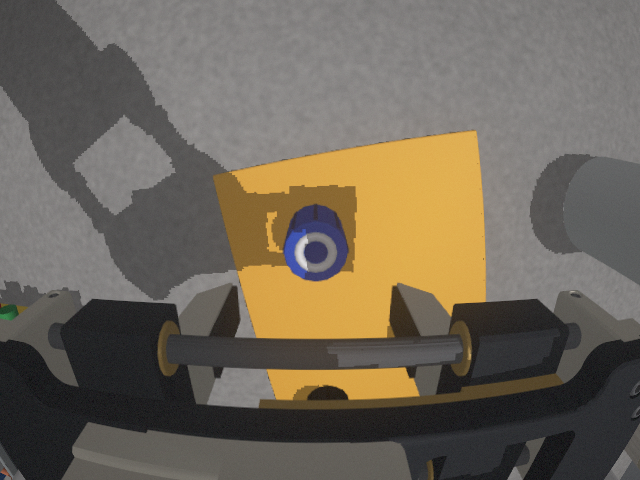

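The wrist view shows the drum ring at (316,251), against (313,250) expected, so the drum is centred between the fingers. Next I descend, grip it and lift.

Emit:
{"fn": "carry_out", "kwargs": {"motion": [{"tz":0.03,"gripper":0.8},{"tz":0.06,"gripper":0.8},{"tz":0.09,"gripper":0.8},{"tz":0.112,"gripper":0.8},{"tz":0.112,"gripper":0.8},{"tz":0.112,"gripper":0.3},{"tz":0.112,"gripper":0.3},{"tz":0.112,"gripper":0.3},{"tz":0.112,"gripper":0.3},{"tz":0.112,"gripper":0.3},{"tz":0.112,"gripper":0.3},{"tz":0.112,"gripper":0.3}]}}

```text
validation failed for argument at $.mo...
```

```bash
python3 -c "
from h import *
s=state();print(s['t'],s['ee_pos'],s['gripper_width'])"
```

```text
1.2333 [0.39045492 0.26733177 0.1373417 ] 0.7978157752343289
```

The arm didn't move, since the call was rejected at validation. The rows probably need every field, so I'll send them complete.

Emit:
{"fn": "carry_out", "kwargs": {"motion": [{"tx":0,"ty":0,"tz":0.03,"twist":0,"gripper":0.8},{"tx":0,"ty":0,"tz":0.06,"twist":0,"gripper":0.8},{"tx":0,"ty":0,"tz":0.09,"twist":0,"gripper":0.8},{"tx":0,"ty":0,"tz":0.112,"twist":0,"gripper":0.8},{"tx":0,"ty":0,"tz":0.112,"twist":0,"gripper":0.8},{"tx":0,"ty":0,"tz":0.112,"twist":0,"gripper":0.3},{"tx":0,"ty":0,"tz":0.112,"twist":0,"gripper":0.3},{"tx":0,"ty":0,"tz":0.112,"twist":0,"gripper":0.3},{"tx":0,"ty":0,"tz":0.112,"twist":0,"gripper":0.3},{"tx":0,"ty":0,"tz":0.112,"twist":0,"gripper":0.3},{"tx":0,"ty":0,"tz":0.112,"twist":0,"gripper":0.3}]}}

```text
t: 2.15
ee_pos: [0.3913, 0.2669, 0.0258]
tool_rot: [[-0.996, 0.091, 0.002], [0.091, 0.996, 0.001], [-0.002, 0.001, -1.0]]
force: [-0.6, 1.5, 6.7]
gripper_width: 0.462
grasp_force: 30.0
```

Emit:
{"fn": "carry_out", "kwargs": {"motion": [{"tx":0,"ty":0,"tz":-0.03,"twist":0,"gripper":0.3},{"tx":0,"ty":0,"tz":-0.07,"twist":0,"gripper":0.3},{"tx":0,"ty":0,"tz":-0.11,"twist":0,"gripper":0.3},{"tx":0,"ty":0,"tz":-0.15,"twist":0,"gripper":0.3},{"tx":0,"ty":0,"tz":-0.19,"twist":0,"gripper":0.3},{"tx":0,"ty":-0.01,"tz":-0.22,"twist":0,"gripper":0.3},{"tx":-0.02,"ty":-0.04,"tz":-0.225,"twist":0,"gripper":0.3},{"tx":-0.04,"ty":-0.07,"tz":-0.225,"twist":0,"gripper":0.3},{"tx":-0.06,"ty":-0.1,"tz":-0.225,"twist":0,"gripper":0.3},{"tx":-0.08,"ty":-0.13,"tz":-0.225,"twist":0,"gripper":0.3},{"tx":-0.1,"ty":-0.16,"tz":-0.225,"twist":0,"gripper":0.3},{"tx":-0.12,"ty":-0.18,"tz":-0.225,"twist":0,"gripper":0.3}]}}

```text
t: 3.15
ee_pos: [0.4939, 0.0736, 0.2498]
tool_rot: [[-0.996, 0.092, -0.0], [0.092, 0.996, -0.001], [0.0, -0.001, -1.0]]
force: [-0.0, 1.5, -1.3]
gripper_width: 0.465
grasp_force: 30.0
```

```bash
python3 -c "
from h import *
s=state();print(s['t'],s['ee_pos'],s['gripper_width'],s['grasp_force'],s['force'],np.round(s['tool_rot'],3).tolist(),tool([.5575,-.0248,.246]))"
```

```text
3.15 [0.49388948 0.07357111 0.24981464] 0.46536322432516847 30.00025194080081 [-0.04879614  1.50612948 -1.25708165] [[-0.996, 0.092, -0.0], [0.092, 0.996, -0.001], [0.0, -0.001, -1.0]] [-0.07239873 -0.09209402  0.00385242]
```

Emit:
{"fn": "carry_out", "kwargs": {"motion": [{"tx":-0.03,"ty":-0.03,"tz":0,"twist":0,"gripper":0.3},{"tx":-0.05,"ty":-0.06,"tz":0,"twist":0,"gripper":0.3},{"tx":-0.0724,"ty":-0.085,"tz":0,"twist":0,"gripper":0.3},{"tx":-0.0724,"ty":-0.092,"tz":0,"twist":0,"gripper":0.3},{"tx":-0.0724,"ty":-0.092,"tz":0.0,"twist":0,"gripper":0.3},{"tx":-0.0724,"ty":-0.092,"tz":0.0,"twist":0,"gripper":0.3},{"tx":-0.0724,"ty":-0.092,"tz":0.0,"twist":0,"gripper":0.3},{"tx":-0.0724,"ty":-0.092,"tz":0.0,"twist":0,"gripper":0.3}]}}

```text
t: 3.82
ee_pos: [0.5569, -0.0205, 0.25]
tool_rot: [[-0.996, 0.089, 0.0], [0.089, 0.996, 0.0], [-0.0, 0.0, -1.0]]
force: [-0.6, -0.1, -2.0]
gripper_width: 0.466
grasp_force: 30.0
```

```bash
python3 - <<'E'
from h import *
s=state();print(s['t'],s['ee_pos'],s['gripper_width'],s['grasp_force'],s['force'],tool([.5575,-.0248,.246],s))
T=grab('top','t2');S=grab('side','s2');W=grab('wrist')
p=np.array(s['ee_pos']);b=p-[0,0,.021]
for n,c in(('top',T),('side',S)): print(n,'expected drum top',proj(c,b+[0,0,.055]),'bot',proj(c,b))
def z(im,u,v,w,h,k): 
    u0,v0=max(u-w//2,0),v-h//2; return cv2.resize(im[v0:v0+h,u0:u0+w],None,fx=k,fy=k,interpolation=cv2.INTER_CUBIC)
a=np.hstack([z(S['img'],312,220,66,75,6),z(W['img'],316,240,266,300,1.5)[:450,:399]])
cv2.imwrite('pics/z2.png',a[...,::-1])
E
```

```text
3.8167 [ 0.55693049 -0.02046201  0.25003976] 0.46638389936278424 29.999781080405228 [-0.55441218 -0.07706078 -2.01112963] [-0.00095336 -0.00427153  0.00403824]
top expected drum top (np.float64(315.65847342086477), np.float64(225.15190765091026)) bot (np.float64(315.7903234298363), np.float64(230.86894662958224))
side expected drum top (np.float64(313.3925892721463), np.float64(201.46574107417572)) bot (np.float64(313.45937607749784), np.float64(216.17705990988432))
```

View pics/z2.png

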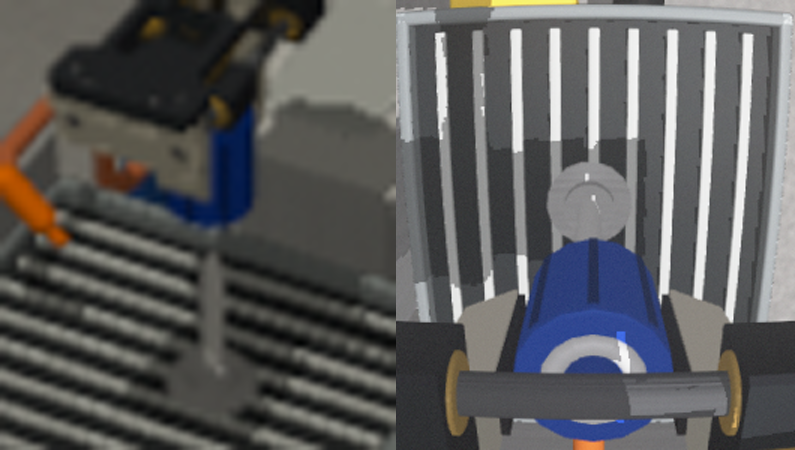

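The crops show the drum just above the spindle tip, a few mm to the left of it. I'll shift ty by -4 mm and measure the collar in the wrist view.

Emit:
{"fn": "carry_out", "kwargs": {"motion": [{"tx":-0.001,"ty":-0.004,"tz":0,"twist":0,"gripper":0.3},{"tx":-0.001,"ty":-0.004,"tz":0,"twist":0,"gripper":0.3},{"tx":-0.001,"ty":-0.004,"tz":0,"twist":0,"gripper":0.3},{"tx":-0.001,"ty":-0.004,"tz":0,"twist":0,"gripper":0.3}]}}

```text
t: 4.3
ee_pos: [0.5582, -0.026, 0.2497]
tool_rot: [[-0.996, 0.091, -0.0], [0.091, 0.996, 0.0], [0.0, 0.0, -1.0]]
force: [0.1, 0.5, -1.5]
gripper_width: 0.463
grasp_force: 30.0
```

```bash
python3 - <<'E'
from h import *
s=state();print(s['t'],s['ee_pos'],s['qpos'],s['force'],tool([.5575,-.0248,.246],s))
W=grab('wrist');S=grab('side');T=grab('top')
for z in(.114,.118,.19): print(z,proj(W,[.5575,-.0248,z],True))
a=cv2.resize(W['img'][180:330,215:415],None,fx=4,fy=4,interpolation=cv2.INTER_CUBIC)
b=cv2.resize(S['img'][195:265,280:350],None,fx=4,fy=4,interpolation=cv2.INTER_CUBIC)
a[:280,520:800]=b
cv2.imwrite('pics/z3.png',a[...,::-1])
E
```

```text
4.3 [ 0.55815044 -0.02596357  0.24970858] [-1.83718278e-01  3.88208133e-01  1.38991679e+00  1.28289398e-04
  1.36349990e+00 -1.66358152e+00] [ 0.09181201  0.47630947 -1.52510526] [0.00075337 0.0010992  0.00370874]
0.114 (np.float64(314.99108799481274), np.float64(225.1816624560615))
0.118 (np.float64(315.0011624798983), np.float64(226.49613859038507))
0.19 (np.float64(315.23718420753715), np.float64(257.56738278391134))
```

View pics/z3.png

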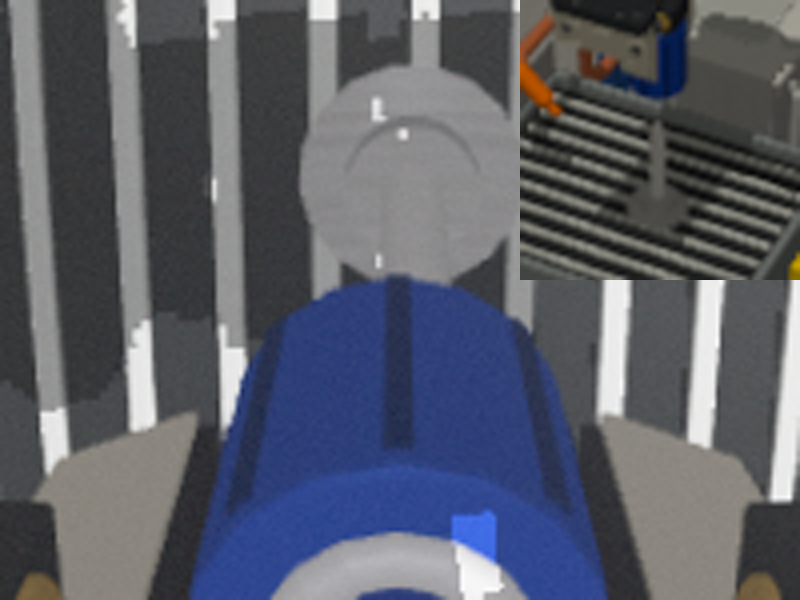

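In the wrist view the collar arc is centred at about (318,224) and the drum's axis at about 315. I overshot, so I'll go back about 3 mm in +ty, then ease down over the tip and watch the force.

Emit:
{"fn": "carry_out", "kwargs": {"motion": [{"tx":0.001,"ty":0.0028,"tz":0,"twist":0,"gripper":0.3},{"tx":0.001,"ty":0.0028,"tz":0,"twist":0,"gripper":0.3},{"tx":0.001,"ty":0.0028,"tz":0.01,"twist":0,"gripper":0.3},{"tx":0.001,"ty":0.0028,"tz":0.02,"twist":0,"gripper":0.3},{"tx":0.001,"ty":0.0028,"tz":0.03,"twist":0,"gripper":0.3},{"tx":0.001,"ty":0.0028,"tz":0.038,"twist":0,"gripper":0.3},{"tx":0.001,"ty":0.0028,"tz":0.044,"twist":0,"gripper":0.3},{"tx":0.001,"ty":0.0028,"tz":0.044,"twist":0,"gripper":0.3},{"tx":0.001,"ty":0.0028,"tz":0.044,"twist":0,"gripper":0.3}]}}

```text
t: 5.2
ee_pos: [0.5573, -0.0231, 0.2052]
tool_rot: [[-0.996, 0.091, -0.001], [0.091, 0.996, 0.0], [0.001, 0.0, -1.0]]
force: [0.9, -1.3, -1.8]
gripper_width: 0.467
grasp_force: 30.0
```

```bash
python3 - <<'E'
from h import *
for i in range(2):
    s=state();print(s['t'],s['ee_pos'],s['force'],s['torque'],s['gripper_width']);W=grab('wrist')
S=grab('side')
a=cv2.resize(W['img'][180:330,215:415],None,fx=4,fy=4,interpolation=cv2.INTER_CUBIC)
b=cv2.resize(S['img'][195:265,280:350],None,fx=4,fy=4,interpolation=cv2.INTER_CUBIC)
a[:280,520:800]=b
cv2.imwrite('pics/z4.png',a[...,::-1])
E
```

```text
5.2 [ 0.55731438 -0.02305418  0.20524815] [ 0.9256107  -1.25196405 -1.76558363] [ 0.02970273  0.02576485 -0.00679058] 0.4674967809808771
5.25 [ 0.55760747 -0.02309811  0.2058296 ] [ 0.20229464 -0.34904881 -1.57009318] [ 0.06246088  0.00034086 -0.00256241] 0.4667199030088502
```

View pics/z4.png

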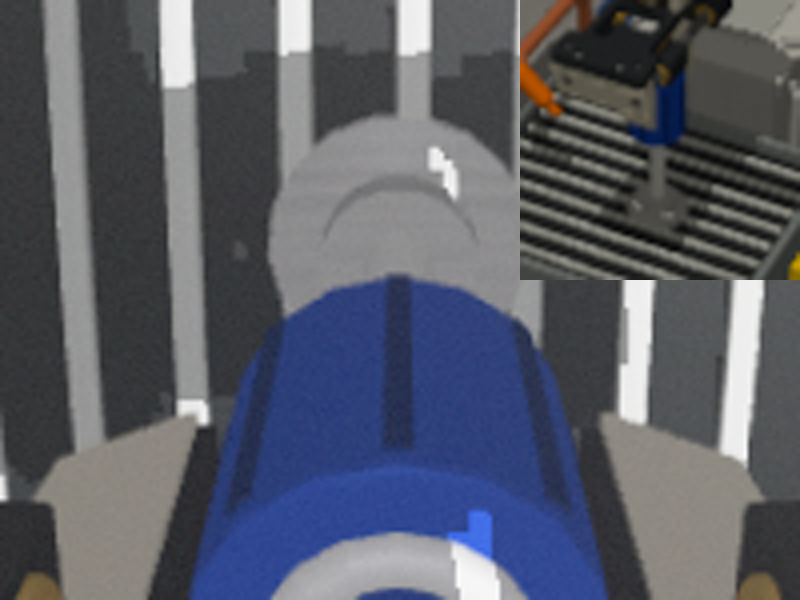

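The collar arc is now centred at x≈399 in the crop and the drum slot at 398, and the side view lines up too. There is no side force, so I continue down.

Emit:
{"fn": "carry_out", "kwargs": {"motion": [{"tx":0,"ty":0,"tz":0.007,"twist":0,"gripper":0.3},{"tx":0,"ty":0,"tz":0.014,"twist":0,"gripper":0.3},{"tx":0,"ty":0,"tz":0.02,"twist":0,"gripper":0.3},{"tx":0,"ty":0,"tz":0.025,"twist":0,"gripper":0.3},{"tx":0,"ty":0,"tz":0.025,"twist":0,"gripper":0.3},{"tx":0,"ty":0,"tz":0.025,"twist":0,"gripper":0.3}]}}

```text
t: 5.85
ee_pos: [0.5572, -0.023, 0.1802]
tool_rot: [[-0.996, 0.091, -0.001], [0.091, 0.996, 0.0], [0.001, 0.0, -1.0]]
force: [-1.2, -0.3, -1.0]
gripper_width: 0.465
grasp_force: 30.0
```

```bash
python3 - <<'E'
from h import *
for i in range(4):
    s=state();print(s['t'],s['ee_pos'],s['force'],s['torque'],s['gripper_width']);W=grab('wrist')
E
```

```text
5.85 [ 0.55723749 -0.0230288   0.18021831] [-1.1666567  -0.27911129 -1.0168651 ] [ 0.01591191  0.04519146 -0.03763644] 0.4652828939554116
5.9 [ 0.5574804  -0.02303617  0.1806376 ] [-0.01035516 -0.41338758 -2.29469121] [0.06495935 0.0159572  0.00877618] 0.4641621801857731
5.95 [ 0.55761028 -0.02307743  0.1808823 ] [ 0.10487643 -0.3651603  -1.23024905] [ 0.01426763 -0.03551872 -0.06474105] 0.46324930981585316
6.0 [ 0.55765374 -0.02309251  0.18101055] [ 0.17958048 -0.04965188 -1.04880169] [ 0.03608431  0.05321619 -0.03106976] 0.4665651857534037
```

Emit:
{"fn": "carry_out", "kwargs": {"motion": [{"tx":0,"ty":0,"tz":0.007,"twist":0,"gripper":0.3},{"tx":0,"ty":0,"tz":0.014,"twist":0,"gripper":0.3},{"tx":0,"ty":0,"tz":0.021,"twist":0,"gripper":0.3},{"tx":0,"ty":0,"tz":0.028,"twist":0,"gripper":0.3},{"tx":0,"ty":0,"tz":0.033,"twist":0,"gripper":0.3},{"tx":0,"ty":0,"tz":0.037,"twist":0,"gripper":0.3},{"tx":0,"ty":0,"tz":0.037,"twist":0,"gripper":0.3},{"tx":0,"ty":0,"tz":0.037,"twist":0,"gripper":0.3}]}}

```text
t: 6.72
ee_pos: [0.5574, -0.0231, 0.1435]
tool_rot: [[-0.996, 0.091, -0.0], [0.091, 0.996, 0.0], [0.0, 0.0, -1.0]]
force: [0.3, -0.5, -1.1]
gripper_width: 0.464
grasp_force: 30.0
```

Emit:
{"fn": "carry_out", "kwargs": {"motion": [{"tx":0,"ty":0,"tz":0.001,"twist":0,"gripper":0.3},{"tx":0,"ty":0,"tz":0.002,"twist":0,"gripper":0.3},{"tx":0,"ty":0,"tz":0.003,"twist":0,"gripper":0.3},{"tx":0,"ty":0,"tz":0.003,"twist":0,"gripper":0.3}]}}

```text
t: 7.05
ee_pos: [0.5574, -0.023, 0.1407]
tool_rot: [[-0.996, 0.091, 0.0], [0.091, 0.996, 0.0], [-0.0, 0.0, -1.0]]
force: [0.2, 0.2, -1.9]
gripper_width: 0.462
grasp_force: 30.0
```

Emit:
{"fn": "carry_out", "kwargs": {"motion": [{"tx":0,"ty":0,"tz":0.0007,"twist":0,"gripper":0.3},{"tx":0,"ty":0,"tz":0.0015,"twist":0,"gripper":0.3},{"tx":0,"ty":0,"tz":0.0015,"twist":0,"gripper":0.3},{"tx":0,"ty":0,"tz":0.0015,"twist":0,"gripper":0.3}]}}

```text
t: 7.38
ee_pos: [0.5576, -0.0231, 0.1398]
tool_rot: [[-0.996, 0.091, 0.001], [0.091, 0.996, -0.0], [-0.001, -0.0, -1.0]]
force: [-2.1, -0.7, 4.3]
gripper_width: 0.463
grasp_force: 30.0
```

The force changed from about -1.9 N to +4.3 N at the expected height, so the drum is on the collar. I release it and rise straight up.

Emit:
{"fn": "carry_out", "kwargs": {"motion": [{"tx":0,"ty":0,"tz":0,"twist":0,"gripper":0.65},{"tx":0,"ty":0,"tz":0,"twist":0,"gripper":0.65},{"tx":0,"ty":0,"tz":0,"twist":0,"gripper":0.65},{"tx":0,"ty":0,"tz":0,"twist":0,"gripper":0.65},{"tx":0,"ty":0,"tz":0,"twist":0,"gripper":0.65},{"tx":0,"ty":0,"tz":-0.03,"twist":0,"gripper":0.65},{"tx":0,"ty":0,"tz":-0.06,"twist":0,"gripper":0.65},{"tx":0,"ty":0,"tz":-0.09,"twist":0,"gripper":0.65},{"tx":0,"ty":0,"tz":-0.12,"twist":0,"gripper":0.65},{"tx":0,"ty":0,"tz":-0.14,"twist":0,"gripper":0.65},{"tx":0,"ty":0,"tz":-0.14,"twist":0,"gripper":0.65}]}}

```text
t: 8.3
ee_pos: [0.5593, -0.0234, 0.2842]
tool_rot: [[-0.996, 0.091, 0.009], [0.091, 0.996, -0.002], [-0.009, -0.001, -1.0]]
force: [0.2, -0.1, -0.0]
gripper_width: 0.647
grasp_force: 0.0
```

```bash
python3 - <<'E'
from h import *
s=state();print(s['t'],s['ee_pos'],s['gripper_width'],np.round(s['tool_rot'],3).tolist(),s['qpos'])
print('to bar (TCP 19 below bar centre)',tool([.4524,-.235,.161],s))
S=grab('side');W=grab('wrist')
a=np.hstack([cv2.resize(S['img'][190:265,280:350],(420,450),interpolation=cv2.INTER_CUBIC),cv2.resize(W['img'][180:360,240:392],(380,450),interpolation=cv2.INTER_CUBIC)])
cv2.imwrite('pics/z5.png',a[...,::-1])
E
```

```text
8.3 [ 0.55926659 -0.02335306  0.28420651] 0.6474693133942311 [[-0.996, 0.091, 0.009], [0.091, 0.996, -0.002], [-0.009, -0.001, -1.0]] [-1.78692564e-01  3.65271782e-01  1.33043240e+00  7.79649617e-05
  1.43693942e+00 -1.65880168e+00]
to bar (TCP 19 below bar centre) [ 0.08835422 -0.22036907  0.12257955]
```

View pics/z5.png

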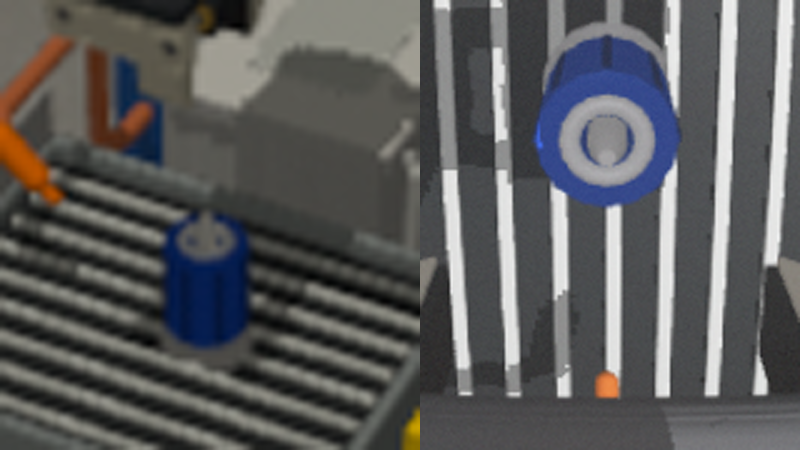

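The drum is seated upright on the spindle. Now over to the bar with a quarter turn.

Emit:
{"fn": "carry_out", "kwargs": {"motion": [{"tx":0.01,"ty":-0.02,"tz":0,"twist":0.12,"gripper":0.45},{"tx":0.02,"ty":-0.04,"tz":0,"twist":0.24,"gripper":0.45},{"tx":0.03,"ty":-0.06,"tz":0,"twist":0.36,"gripper":0.45},{"tx":0.04,"ty":-0.09,"tz":0,"twist":0.48,"gripper":0.45},{"tx":0.05,"ty":-0.12,"tz":0,"twist":0.6,"gripper":0.45},{"tx":0.06,"ty":-0.15,"tz":0,"twist":0.72,"gripper":0.45},{"tx":0.07,"ty":-0.18,"tz":0,"twist":0.84,"gripper":0.45},{"tx":0.08,"ty":-0.21,"tz":0,"twist":0.96,"gripper":0.45},{"tx":0.088,"ty":-0.22,"tz":0.01,"twist":1.08,"gripper":0.45},{"tx":0.088,"ty":-0.22,"tz":0.02,"twist":1.2,"gripper":0.45},{"tx":0.088,"ty":-0.22,"tz":0.03,"twist":1.32,"gripper":0.45},{"tx":0.088,"ty":-0.22,"tz":0.03,"twist":1.44,"gripper":0.45}]}}

```text
t: 9.4
ee_pos: [0.4481, -0.2336, 0.2455]
tool_rot: [[-0.033, 0.999, -0.005], [0.999, 0.033, 0.004], [0.004, -0.005, -1.0]]
force: [-0.4, -0.3, 0.3]
gripper_width: 0.449
grasp_force: 0.0
```

Emit:
{"fn": "carry_out", "kwargs": {"motion": [{"tx":0,"ty":0,"tz":0,"twist":0.12,"gripper":0.45},{"tx":0,"ty":0,"tz":0,"twist":0.13,"gripper":0.45},{"tx":0,"ty":0,"tz":0,"twist":0.13,"gripper":0.45},{"tx":0,"ty":0,"tz":0,"twist":0.13,"gripper":0.45},{"tx":0,"ty":0,"tz":0,"twist":0.13,"gripper":0.45}]}}

```text
t: 9.82
ee_pos: [0.4497, -0.234, 0.2488]
tool_rot: [[0.087, 0.996, -0.001], [0.996, -0.087, 0.0], [0.0, -0.001, -1.0]]
force: [0.0, -0.2, 0.3]
gripper_width: 0.451
grasp_force: 0.0
```

```bash
python3 - <<'E'
from h import *
s=state();print(s['t'],s['ee_pos'],s['gripper_width'],np.round(s['tool_rot'],3).tolist())
print('to bar',tool([.4524,-.235,.161],s))
W=grab('wrist');im=W['img'].astype(int);r,g,b=im[...,0],im[...,1],im[...,2]
m=((r>2*g+30)&(r>2*b+30)).astype(np.uint8)
n,l,st,ce=cv2.connectedComponentsWithStats(m)
for i in range(1,n):
    if st[i,4]>60:
        print(st[i],ce[i],onz(W,*ce[i],.18,True)); ys,xs=np.nonzero(l==i)
        (cx,cy),wh,an=cv2.minAreaRect(np.c_[xs,ys].astype(np.float32)); print(cx,cy,wh,an)
print('exp',proj(W,[.4524,-.235,.18],True))
E
```

```text
9.8167 [ 0.44973528 -0.23402949  0.24882387] 0.4511257311485028 [[0.087, 0.996, -0.001], [0.996, -0.087, 0.0], [0.0, -0.001, -1.0]]
to bar [-0.00077115  0.00278746  0.08782204]
[266  31  12  24 269] [271.7472119   42.18959108] [ 0.43696193 -0.09727681  0.18      ]
271.5 42.5 (23.0, 11.0) 90.0
[ 312  180   18   91 1489] [320.161182   225.07521827] [ 0.45601959 -0.21389111  0.18      ]
320.5 225.0 (90.0, 17.0) 90.0
[312 277  17   8  72] [319.70833333 281.20833333] [ 0.45252115 -0.25246805  0.18      ]
319.9923400878906 280.5615539550781 (16.00048065185547, 6.821910381317139) 7.125016689300537
[313 300  13  26 131] [318.80916031 312.19847328] [ 0.44996949 -0.27592337  0.18      ]
319.0 312.5 (25.0, 12.0) 90.0
exp (np.float64(317.30448930455265), np.float64(256.76425050679256))
```

The bar shows in the wrist view as a vertical band at u≈320, so it's about 4 mm along +ty. I descend and grip it.

Emit:
{"fn": "carry_out", "kwargs": {"motion": [{"tx":0,"ty":0.004,"tz":0.03,"twist":0,"gripper":0.45},{"tx":0,"ty":0.004,"tz":0.055,"twist":0,"gripper":0.45},{"tx":0,"ty":0.004,"tz":0.075,"twist":0,"gripper":0.45},{"tx":0,"ty":0.004,"tz":0.087,"twist":0,"gripper":0.45},{"tx":0,"ty":0.004,"tz":0.087,"twist":0,"gripper":0.45},{"tx":0,"ty":0.004,"tz":0.087,"twist":0,"gripper":0.0},{"tx":0,"ty":0.004,"tz":0.087,"twist":0,"gripper":0.0},{"tx":0,"ty":0.004,"tz":0.087,"twist":0,"gripper":0.0},{"tx":0,"ty":0.004,"tz":0.087,"twist":0,"gripper":0.0},{"tx":0,"ty":0.004,"tz":0.087,"twist":0,"gripper":0.0},{"tx":0,"ty":0.004,"tz":0.087,"twist":0,"gripper":0.0},{"tx":0,"ty":0.004,"tz":0.087,"twist":0,"gripper":0.0}]}}

```text
t: 10.87
ee_pos: [0.4534, -0.2347, 0.1629]
tool_rot: [[0.09, 0.996, -0.0], [0.996, -0.09, -0.001], [-0.001, -0.0, -1.0]]
force: [-4.5, 0.1, 5.6]
gripper_width: 0.122
grasp_force: 30.0
```

```bash
python3 - <<'E'
from h import *
s=state();print(s['t'],s['ee_pos'],s['gripper_width'],s['grasp_force'],s['force'],s['torque'],np.round(s['tool_rot'],3).tolist())
x0,z0=-.175,.028
for d in range(0,61,5):
    t=np.radians(d); print(d,'ty %.4f tz %.4f'%(-.175*np.cos(t)+.028*np.sin(t)+.175,-(.175*np.sin(t)+.028*np.cos(t)-.028)))
E
```

```text
10.8667 [ 0.45338482 -0.23466075  0.16289999] 0.122130292629295 29.999268651008606 [-4.48905604  0.14553866  5.62510791] [-0.05008523  0.8548146   0.04335327] [[0.09, 0.996, -0.0], [0.996, -0.09, -0.001], [-0.001, -0.0, -1.0]]
0 ty 0.0000 tz -0.0000
5 ty 0.0031 tz -0.0151
10 ty 0.0075 tz -0.0300
15 ty 0.0132 tz -0.0443
20 ty 0.0201 tz -0.0582
25 ty 0.0282 tz -0.0713
30 ty 0.0374 tz -0.0837
35 ty 0.0477 tz -0.0953
40 ty 0.0589 tz -0.1059
45 ty 0.0711 tz -0.1155
50 ty 0.0840 tz -0.1241
55 ty 0.0976 tz -0.1314
60 ty 0.1117 tz -0.1376
```

The bar is gripped at 11 mm, and tool y lies along the grinder's x. I follow the hinge arc, first to 30°.

Emit:
{"fn": "carry_out", "kwargs": {"motion": [{"tx":0,"ty":0.0015,"tz":-0.0076,"twist":0,"gripper":0},{"tx":0,"ty":0.0031,"tz":-0.0151,"twist":0,"gripper":0},{"tx":0,"ty":0.0052,"tz":-0.0226,"twist":0,"gripper":0},{"tx":0,"ty":0.0075,"tz":-0.03,"twist":0,"gripper":0},{"tx":0,"ty":0.0102,"tz":-0.0372,"twist":0,"gripper":0},{"tx":0,"ty":0.0132,"tz":-0.0443,"twist":0,"gripper":0},{"tx":0,"ty":0.0165,"tz":-0.0513,"twist":0,"gripper":0},{"tx":0,"ty":0.0201,"tz":-0.0582,"twist":0,"gripper":0},{"tx":0,"ty":0.0282,"tz":-0.0713,"twist":0,"gripper":0},{"tx":0,"ty":0.0374,"tz":-0.0837,"twist":0,"gripper":0},{"tx":0,"ty":0.0374,"tz":-0.0837,"twist":0,"gripper":0},{"tx":0,"ty":0.0374,"tz":-0.0837,"twist":0,"gripper":0}]}}

```text
t: 11.87
ee_pos: [0.4895, -0.238, 0.248]
tool_rot: [[0.09, 0.996, -0.003], [0.996, -0.09, -0.001], [-0.001, -0.003, -1.0]]
force: [-13.8, -0.0, 7.4]
gripper_width: 0.121
grasp_force: 30.0
```

The tool is being pushed outward along the radius at about 15 N, so my arc sits a few mm too close to the hinge. I ease outward 3 mm while going on to 60°.

Emit:
{"fn": "carry_out", "kwargs": {"motion": [{"tx":0,"ty":-0.0023,"tz":-0.0019,"twist":0,"gripper":0},{"tx":0,"ty":0.0027,"tz":-0.008,"twist":0,"gripper":0},{"tx":0,"ty":0.008,"tz":-0.0138,"twist":0,"gripper":0},{"tx":0,"ty":0.0136,"tz":-0.0193,"twist":0,"gripper":0},{"tx":0,"ty":0.0195,"tz":-0.0245,"twist":0,"gripper":0},{"tx":0,"ty":0.0257,"tz":-0.0295,"twist":0,"gripper":0},{"tx":0,"ty":0.032,"tz":-0.0342,"twist":0,"gripper":0},{"tx":0,"ty":0.0451,"tz":-0.043,"twist":0,"gripper":0},{"tx":0,"ty":0.0588,"tz":-0.0505,"twist":0,"gripper":0},{"tx":0,"ty":0.0733,"tz":-0.0567,"twist":0,"gripper":0},{"tx":0,"ty":0.0733,"tz":-0.0567,"twist":0,"gripper":0},{"tx":0,"ty":0.0733,"tz":-0.0567,"twist":0,"gripper":0}]}}

```text
t: 12.87
ee_pos: [0.5649, -0.2449, 0.3055]
tool_rot: [[0.09, 0.996, 0.003], [0.996, -0.09, -0.002], [-0.002, 0.003, -1.0]]
force: [-4.7, -2.3, 7.7]
gripper_width: 0.12
grasp_force: 30.0
```

```bash
python3 - <<'E'
from h import *
S=grab('side','s6')
for i in range(3): grab('top')
T=grab('top','t6');s=state();print(s['t'],s['ee_pos'],s['force'],s['gripper_width'],s['grasp_force'])
# bar height above hinge line from TCP: +19mm less grip offset 2mm (bar .180 vs TCP .1629)
h=np.array(s['ee_pos'])[2]+.0171-.152
from scipy.optimize import brentq
print('theta from z',np.degrees(brentq(lambda t:.175*np.sin(t)+.028*np.cos(t)-h,0,1.4)))
cv2.imwrite('pics/z6.png',np.hstack([cv2.resize(S['img'][140:280,270:410],(400,400)),cv2.resize(T['img'][170:300,300:430],(400,400))])[...,::-1])
E
```

```text
13.1167 [ 0.56429873 -0.24484586  0.30529655] [-3.73208352 -1.46450604  6.22399638] 0.12222216000590003 30.000457763671875
theta from z 64.95216262028245
```

View pics/z6.png

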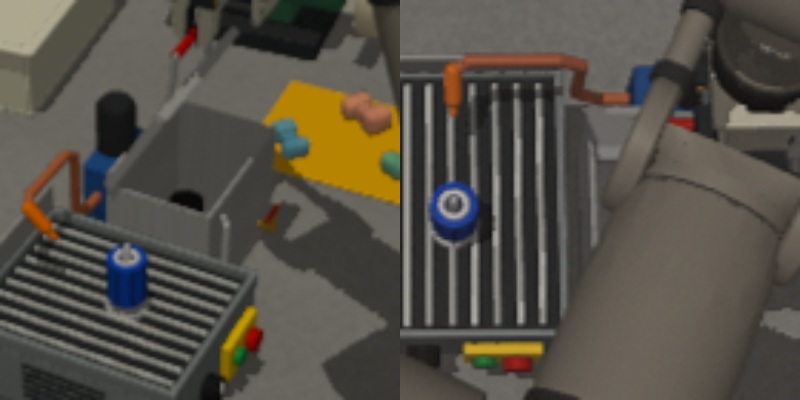

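The drum is in place, the lid is steep and the red bar's left end shows at about side (335,155). I'll check the angle from that bar end with a side ray against the hinge circle.

```bash
python3 - <<'E'
from h import *
from scipy.optimize import minimize
S=grab('side');x0,y0=315,135;im=S['img'][y0:175,x0:360].astype(int);r,g,b=im[...,0],im[...,1],im[...,2]
ys,xs=np.nonzero((r>2*g+25)&(r>2*b+25));print(len(xs),xs.min()+x0,xs.max()+x0,ys.min()+y0,ys.max()+y0)
X=np.array([.996,-.09,0]);Y=np.array([.09,.996,0]);Z=np.array([0,0,1.])
B=np.array([.4535,-.235,.18]);H=B+.175*X-.028*Z
def P(t,l): return H+l*Y+(-.175*np.cos(t)+.028*np.sin(t))*X+(.175*np.sin(t)+.028*np.cos(t))*Z
# lowest end of red stripe = left end of bar; axis line fit
c,d=np.array([xs.mean()+x0,ys.mean()+y0]),None
for nm,(u,v) in {'mean':c}.items():
    o,dd=ray(S,u,v)
    f=lambda q:1e6*np.sum(np.cross(P(q[0],q[1])-o,dd)**2)
    m=minimize(f,[1.,.03],method='Nelder-Mead');print(nm,c,np.degrees(m.x[0]),m.x[1],m.fun**.5)
for t in(50,55,60,65): print(t,[np.round(proj(S,P(np.radians(t),l)),1).tolist() for l in(.05,.045,.03,.015)])
k=np.argsort(ys)
for yy in np.unique(ys): print(yy+y0,(xs[ys==yy].mean()+x0).round(1),end='; ')
s=state();print(s['t'],s['ee_pos'],s['force'],s['dq'])
E
```

```text
34 331 338 150 159
mean [334.97058824 154.44117647] 59.944084798244575 0.019200953171473866 0.004660969851154314
50 [[338.7, 165.3], [339.4, 164.5], [341.5, 162.1], [343.5, 159.6]]
55 [[334.8, 162.2], [335.5, 161.4], [337.5, 159.0], [339.6, 156.5]]
60 [[330.7, 159.4], [331.4, 158.5], [333.4, 156.1], [335.5, 153.7]]
65 [[326.4, 156.8], [327.1, 156.0], [329.2, 153.6], [331.3, 151.3]]
150 337.5; 151 337.0; 152 336.5; 153 336.5; 154 335.5; 155 334.5; 156 333.5; 157 333.0; 158 333.0; 159 333.0; 13.1667 [ 0.56427921 -0.24485451  0.30523692] [-4.11162857 -1.16099402  6.61010071] [ 0.00010623 -0.0019695  -0.00024058 -0.00102587 -0.00125163 -0.00029907]
```

The bar's image line matches 60° (measured (333.5,156), predicted (333.4,156.1)). Everything is still and the bar is gripped at 30 N, so I'm handing in.

```bash
python3 -c "
from cell import env
print(env.sign_off())"
```

```text
the job is handed in; nothing more can be done
None
```

I've handed the job in: the blue drum sits on the spindle collar and is released, and the arm is holding the tank lid still by its red bar at about 60°; the hand-in returned no verdict.

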